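# Change the cutting disc on the vegetable mill hub

### The arm

A 6-joint arm with a two-finger parallel gripper is mounted at the origin on a cart in front of the work surface, level with it; the furniture and walls round the work are solid. World frame = base frame: x ahead of the robot, y to its left, z up, the work surface at z = 0. Lengths are in m, angles in degrees, forces in N, time in s.
With the tool pointing down it reaches from about 0.35 to 0.875 m from the base axis. Payload 4.2 kg.
Tool frame: the origin (TCP) lies midway between the tips of the shut fingers; the grasp point (between the pads) lies 19 mm behind it; z points along the fingers, y is the line along which they close (so a half turn about z gives the same grasp; the last joint's range is limited). The gripper opens to 87 mm and grips with 3 to 60 N. Pads are 19 mm wide; open, the fingers measure 117 mm over their backs; the gripper's body (75 mm by 190 mm) begins 51 mm behind the grasp point.
Start: joints at [79.618, 22.042, 0.453, 0, -68.411, -14.817], TCP at [0.266, 0.566, 0.223] pointing down, gripper open.
Joint ranges: [-179.83, 179.83], [-69.29, 118.12], [-61.27, 80.66], [-181.25, 117.63], [-171.15, -9.14], [-177.46, 177.46]. Speed limits (degrees/s): [159.86, 159.86, 180, 180, 180, 180].

### API

Orientations are given as [roll, pitch, yaw] about the fixed x, y, z axes, in that order (R = Rz(yaw) Ry(pitch) Rx(roll)).
In Python, from workcell import env gives the robot as it stands. The module is installed in compiled form; this text tells all that it offers. Calls block until the motion is done:
- env.goto(position, orientation): joint-space move of the TCP to a pose.
- env.move_straight(position, rotation=None, rate=0.15, force_limit=None): straight line of the TCP; rotation=None keeps the orientation; rate is the mean speed in m/s. With force_limit (N) it stops when the force on the tool has changed by that much, and returns True; else False.
- env.set_joints(angles): joint-space move.
- env.gripper_to(opening, grasp_force=None): opening from 0.0 (shut) to 1.0 (fully open); grasp_force is the grip in N (None keeps the last); returns when the fingers have stopped.
- env.dwell(seconds).
- env.inverse_kinematics(position, orientation): joint angles nearest the present ones, or None.
- env.read_state(): the state.
- env.grab_frame(name): name is "side" or "top" or "wrist"; returns a dict with "image" (400x640x3 uint8, blue, green, red), "fx", "fy", "cx", "cy" (pixels), "position" and "orientation" of the camera in the world. Camera axes: x right, y up, looking along -z (the intrinsics and any distortion apply to the point x, -y, -z); pixel columns grow to the right and rows downward; lengths in m; the calibration is good to about 2 mm. A picture is of the moment at which its call begins. There is no depth.
A pose or a line that the arm cannot do raises env.Unreachable and nothing moves.
- env.close_job(): hands the job in; it is judged then, once.
Trained networks look in a picture, given as the dict that the camera call returned (one of the last four; its "shot" number tells which), for a name from the list of things; names that differ only in an ending like _2 or _b are one class to them, and where a whole thing is asked for, a point or a joint stands for the part that bears it (a point fixed in the world has none). Each returns a list of dicts, best first, with "score" (0 to 1); they miss things now and then, are a little off and sometimes report something else, mostly with a low value. They report only what shows in the picture. A call takes as long as a camera call.
- env.search_frame(picture, thing): "xyz" ([x, y, z] in m, in world coordinates, good to about 4 mm: the middle of the surface that is visible of it).
- env.trace(picture, thing): "mask" (400x640 bool, what is visible of it).
The state is a dict: "clock": time; "joint_positions": joint angles; "qvel": joint speeds; "joint_torque": joint torques, N m; "position": TCP position; "tool_rot": TCP orientation; "force": force on the tool from outside, world axes, zero at the start; "wrist_torque": the same for the moment, N m; "opening": opening from 0.0 (shut) to 1.0 (fully open); "finger_force": force on a finger pad.
Only numpy, scipy, OpenCV 4.12 (cv2) and the standard library are available. Lean on these libraries where they do the work, as an engineer would, in place of code of your own. Each camera call takes 0.05 s, during which the arm holds its last target. There are 200 camera calls.

### The job

Change the mill hub over from its solid disc to the open six-spoked disc: take the collar and then the spacer off the shaft and set both flat, side by side, in the rectangular parts tray, then lift out the solid disc from underneath and lay it flat in the round wash dish. Then slip the spoked disc onto the shaft, fully home, and put the spacer and then the collar back on top of it. Leave the small plain disc, the glass jar and everything else on the table where they are.

Things in the scene. Friction and masses are not known exactly. Their poses are not given: they have to be found in the camera images.
- mill_hub: Mill hub, bolted down: grey round base 100 mm across, 8 mm high; on it a flange (44 to 48 mm across) whose top, the disc's seat, is 18 mm above the table; then a steel shaft 16 mm across, straight to 56 mm above the table, tapering to a 6 mm tip at 66 mm. Origin on the shaft axis at table height, z up. Carries at the start, from below: solid disc, spacer, collar.
- parts_tray: Rectangular blue plastic tray, fixed, 120 mm (its x) by 180 mm (its y) outside, walls 4 mm thick and 7 mm high in all, inner floor 4 mm above the table. Origin at the centre of its underside, z up. The collar and the spacer are set down here meanwhile, side by side along its y.
- wash_dish: Round shallow steel dish, fixed, 150 mm across outside, 140 mm inside, floor 3 mm thick, rim 7 mm high. Origin at the centre of its underside, z up. The solid disc ends here.
- collar: Black ribbed plastic ring, 36 mm outside diameter, 24 mm bore, 18 mm high, 50 g. Starts as the topmost part on the hub's shaft. Origin on its axis at its underside, z up.
- spacer: White plain plastic ring, 50 mm outside diameter, 24 mm bore, 18 mm high, 60 g. Starts on the shaft between the collar and the solid disc. Origin on its axis at its underside, z up.
- solid_disc: Solid flat dark steel ring (the disc now fitted), 66 mm outside diameter, 24 mm bore, 12 mm thick, 150 g. Starts on the hub's seat under the spacer, its rim showing round it. Origin on its axis at its underside, z up.
- open_disc: Dark steel disc like a wheel with six spokes and open gaps between them (the disc to be fitted), 66 mm outside diameter, 24 mm bore, 12 mm thick, 120 g, lying loose on the table. Origin on its axis at its underside, z up.
- small_disc: Plain solid dark steel ring without openings, 52 mm outside diameter, 24 mm bore, 12 mm thick, lying loose on the table: the wrong size, to be left alone. Origin on its axis at its underside, z up.
- glass_jar: Small glass jar with a black lid and tan contents, 50 mm across and 56 mm high, standing among the task's things, to be left alone. Origin at the centre of its underside, z up.

How it is judged:
By the outcome, as a careful person would: the job done as asked, in the order asked, and still so for the second after the job is handed in, with the robot touching nothing.
It also fails if it takes over 144 s, if anything falls off the work surface, if the arm or the gripper's body presses on something with over 40 N, if the wrist force passes 120 N, or if a joint passes its speed limit or range.

## Working session

There is one attempt and no reset: what is moved stays moved. The work goes in short steps, each a Python script; the robot and the scene stay as the last script left them, time stands still between calls to the robot, and variables do not carry over. Pictures are saved under pics/ and viewed, at most 14 in all, crops included, and the job is handed in when it is done.

```bash
mkdir -p pics; cat > h.py <<'E'
from workcell import env
import numpy as np, cv2
from scipy.spatial.transform import Rotation as R
def ray_z(p,u,v,z):
    d=np.array([(u-p["cx"])/p["fx"],-(v-p["cy"])/p["fy"],-1.0])
    d=R.from_euler("xyz",p["orientation"],degrees=True).as_matrix()@d
    o=np.array(p["position"]); return o+d*(z-o[2])/d[2]
def proj(p,X):
    c=R.from_euler("xyz",p["orientation"],degrees=True).as_matrix().T@(np.array(X)-p["position"])
    return p["cx"]+p["fx"]*c[0]/-c[2], p["cy"]-p["fy"]*c[1]/-c[2]
E
python3 - <<'E'
from h import *
print(env.read_state())
for n in("top","side"):
    p=env.grab_frame(n); cv2.imwrite(f"pics/{n}0.png",p["image"])
    print(n,{k:v for k,v in p.items() if k!="image"})
    for t in "mill_hub parts_tray wash_dish collar spacer solid_disc open_disc small_disc glass_jar".split():
        r=env.search_frame(p,t); print(t,[(np.round(q["xyz"],4).tolist(),round(q["score"],2)) for q in r[:3]])
E
```

```text
{'clock': 0.0, 'joint_positions': array([ 7.96169222e+01,  2.20899900e+01,  3.81973607e-01, -3.05351885e-02,
       -6.84100976e+01, -1.48187559e+01]), 'qvel': array([-0.04014341, -0.04285178,  0.01037616,  0.00555938,  0.06735795,
       -0.06753611]), 'joint_torque': array([ 5.05344560e-04, -3.90665138e+01,  1.87392211e+01,  4.21948045e+00,
        1.09145712e-02, -1.86951420e-04]), 'position': array([0.26583078, 0.56500243, 0.2214787 ]), 'tool_rot': array([ 1.79878556e+02, -2.78371655e-03, -2.52130957e+01]), 'force': array([ 0.39015154, -0.28270676,  0.40425862]), 'wrist_torque': array([-0.00875669, -0.0363556 , -0.00996093]), 'finger_force': 0.0, 'opening': 0.9995639988747973}
top {'fx': 408.94108867498306, 'fy': 408.94108867498306, 'cx': 317.5649159175148, 'cy': 195.09319320021174, 'position': array([0.32004162, 0.00502585, 1.15324687]), 'orientation': array([ 10.84610723,  -0.71649495, -91.14422874]), 'shot': 1}
mill_hub [([0.4746, -0.3242, 0.0086], 0.94)]
parts_tray [([0.4823, 0.3069, 0.0063], 0.86)]
wash_dish [([0.588, -0.0087, 0.007], 0.71), ([0.474, -0.3289, 0.0102], 0.47)]
[... 321 characters left out ...]
.43)]
glass_jar [([0.598, 0.1568, 0.0564], 0.75)]
side {'fx': 460.0867610935305, 'fy': 460.0867610935305, 'cx': 308.74848322162217, 'cy': 206.08651174227458, 'position': array([ 0.11929294, -0.69359403,  0.80109932]), 'orientation': array([ 47.50059123,  -0.6808675 , -29.38286568]), 'shot': 2}
mill_hub [([0.4684, -0.3571, 0.0073], 0.61)]
parts_tray [([0.4826, 0.3078, 0.001], 0.91)]
wash_dish [([0.5901, -0.012, 0.0015], 0.75)]
collar [([0.4819, -0.334, 0.0671], 0.85), ([0.4685, -0.3556, 0.0056], 0.46)]
spacer [([0.4719, -0.3506, 0.0485], 0.51)]
solid_disc [([0.4651, -0.3518, 0.0272], 0.71)]
open_disc [([0.4401, 0.1004, 0.0125], 0.58)]
small_disc [([0.432, -0.1076, 0.0114], 0.57)]
glass_jar []
```

View pics/top0.png

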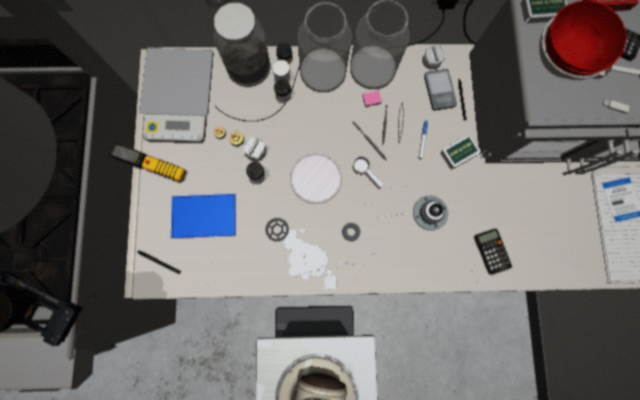

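View pics/side0.png

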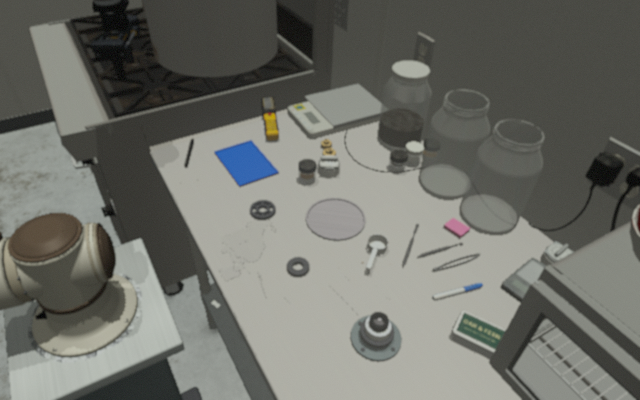

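The views show the hub at top (432,212), with the collar, spacer and disc on it, the spoked disc at (277,229), the small disc at (351,231), the tray at (204,216), the dish at (316,178) and the jar at (256,172). These agree with the network positions. I'll fly over each one for a closer look with the wrist camera.

```bash
python3 - <<'E'
from h import *
ims=[]
for n,x,y,things in (("tray",.482,.307,["parts_tray"]),("open",.437,.103,["open_disc"]),("dish",.588,-.009,["wash_dish"]),("hub",.475,-.325,["collar","spacer","solid_disc","mill_hub"])):
    try: env.goto([x-.05 if n!="dish" else x-.05,y,.26],[180,0,0])
    except env.Unreachable: print(n,"unreach"); continue
    env.dwell(.2)
    s=env.read_state(); p=env.grab_frame("wrist"); im=p["image"].copy()
    print(n,s["clock"],np.round(s["joint_positions"],0),np.round(s["position"],4),"cam",np.round(p["position"],3),np.round(p["orientation"],1),round(p["fx"]))
    for t in things:
        r=env.search_frame(p,t); print(" ",t,[(np.round(q["xyz"],4).tolist(),round(q["score"],2)) for q in r[:2]])
        m=env.trace(p,t)
        if m:
            mk=m[0]["mask"].astype(np.uint8); c,_=cv2.findContours(mk,0,1); c=max(c,key=cv2.contourArea); e=cv2.fitEllipse(cv2.convexHull(c))
            cv2.drawContours(im,[c],-1,(0,255,0),1)
            zt={"parts_tray":.007,"open_disc":.012,"wash_dish":.007,"collar":.066,"spacer":.048,"solid_disc":.030,"mill_hub":.008}[t]
            print("   ell",np.round(e[0],1),np.round(e[1],1),"->",np.round(ray_z(p,*e[0],zt),4), round(m[0]["score"],2))
            if t=="parts_tray":
                b=cv2.minAreaRect(c); print("   rect",b, [np.round(ray_z(p,*q,zt),4).tolist() for q in cv2.boxPoints(b)])
    ims.append(im)
cv2.imwrite("pics/w1.png",cv2.resize(np.vstack([np.hstack(ims[:2]),np.hstack(ims[2:4])]),(800,500)))
E
```

```text
tray 2.3833 [ 53.  11.  -9.  -0. -69.  37.] [0.4317 0.3079 0.2597] cam [0.498 0.309 0.422] [-14.3  -0.  -89.9] 316
  parts_tray [([0.4908, 0.3126, 0.0064], 0.8)]
   ell [317.4 124.2] [109.6 218.8] -> [0.4886 0.31   0.007 ] 0.95
   rect ((316.1103210449219, 125.77862548828125), (96.76161193847656, 144.9681854248047), 89.13194274902344) [[0.5436, 0.4023, 0.007], [0.5465, 0.2228, 0.007], [0.4253, 0.2141, 0.007], [0.422, 0.4074, 0.007]]
open 3.5833 [ 39.  -2. -24.   0. -68.  52.] [0.3875 0.1041 0.2598] cam [0.454 0.105 0.422] [-14.3  -0.  -89.9] 316
  open_disc [([0.4404, 0.1072, 0.0122], 0.94)]
   ell [319.4 125.8] [50.8 53.5] -> [0.4426 0.1038 0.012 ] 0.84
dish 4.7083 [ 16.  12.  -8.  -0. -70.  74.] [ 0.5375 -0.0081  0.2606] cam [ 0.604 -0.007  0.423] [-14.3  -0.  -89.9] 316
  wash_dish [([0.5945, -0.0116, 0.0076], 0.73)]
   ell [319.2 125.8] [116.3 119.3] -> [ 0.5927 -0.008   0.007 ] 0.82
hub 6.325 [-20.  12.  -9.  -0. -70. 110.] [ 0.4257 -0.3242  0.26  ] cam [ 0.492 -0.323  0.423] [-14.3  -0.  -89.9] 316
  collar [([0.483, -0.3324, 0.0632], 0.79)]
   ell [326.9 126.4] [32.4 33.6] -> [ 0.4817 -0.3325  0.066 ] 0.84
  spacer [([0.4876, -0.3331, 0.0512], 0.97)]
   ell [326.9 125.7] [41.8 43.2] -> [ 0.482 -0.333  0.048] 0.84
  solid_disc [([0.486, -0.3304, 0.031], 0.67)]
   ell [326.4 125.1] [53.8 54.8] -> [ 0.4822 -0.3329  0.03  ] 0.66
  mill_hub [([0.4882, -0.3313, 0.0095], 0.83)]
   ell [326.  123.9] [76.9 78.3] -> [ 0.4832 -0.3329  0.008 ] 0.94
```

View pics/w1.png

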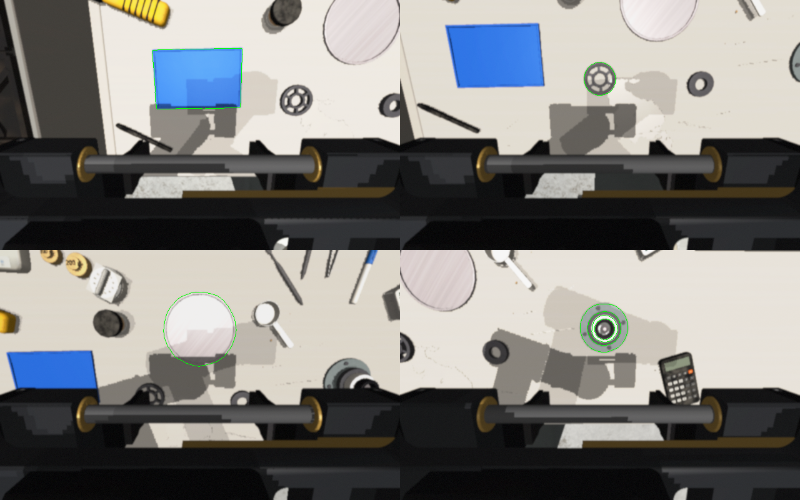

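The wrist view shows every target cleanly, with the hub at (604,327) in the mosaic and the disc at (599,78). The wrist measurements sit about 5 mm off in x from the top and side cameras. A second look turned by 180° should cancel any bias in how the camera is mounted.

```bash
cat >> h.py <<'E'
ZT={"parts_tray":.007,"open_disc":.012,"wash_dish":.007,"collar":.066,"spacer":.048,"solid_disc":.030,"mill_hub":.008,"small_disc":.012}
def find(p,t,z=None):
    m=env.trace(p,t)
    if not m: return None
    c,_=cv2.findContours(m[0]["mask"].astype(np.uint8),0,1); c=max(c,key=cv2.contourArea); e=cv2.fitEllipse(cv2.convexHull(c))
    return ray_z(p,*e[0],ZT[t] if z is None else z),e[1],m[0]["score"]
E
python3 - <<'E'
from h import *
for pos,yaw in (([.545,-.33,.26],180),([.475,-.26,.26],-90)):
    try: env.goto(pos,[180,0,yaw])
    except env.Unreachable: print("unr",yaw); continue
    env.dwell(.3); p=env.grab_frame("wrist"); s=env.read_state()
    print(yaw,s["clock"],np.round(s["position"],4),np.round(p["position"],3),np.round(s["joint_positions"]))
    for t in("collar","spacer","solid_disc","mill_hub"):
        r=find(p,t); print(" ",t,r and (np.round(r[0],4),np.round(r[1],1)))
for n in("top","side"):
    p=env.grab_frame(n)
    for t in("collar","spacer","mill_hub","open_disc","wash_dish"):
        r=find(p,t); print(n,t,r and (np.round(r[0],4),np.round(r[1],1)))
E
```

```text
180 9.825 [ 0.545 -0.33   0.26 ] [ 0.477 -0.329  0.423] [-17.  22.   6.  -0. -74. -73.]
  collar (array([ 0.4816, -0.3325,  0.066 ]), array([32.5, 32.8]))
  spacer (array([ 0.4818, -0.3327,  0.048 ]), array([42.9, 44.1]))
  solid_disc (array([ 0.4817, -0.333 ,  0.03  ]), array([52.9, 55.1]))
  mill_hub (array([ 0.4808, -0.3327,  0.008 ]), array([77.1, 79.4]))
-90 11.7 [ 0.4751 -0.2601  0.2599] [ 0.475 -0.326  0.422] [-12.  12.  -8.   0. -70.  12.]
  collar (array([ 0.4817, -0.3323,  0.066 ]), array([31.7, 34.6]))
  spacer (array([ 0.4819, -0.3329,  0.048 ]), array([42.7, 44.9]))
  solid_disc (array([ 0.4817, -0.3329,  0.03  ]), array([54.1, 55.7]))
  mill_hub (array([ 0.4819, -0.3341,  0.008 ]), array([78.5, 81.9]))
top collar (array([ 0.483 , -0.3433,  0.066 ]), array([5.3, 9.2]))
top spacer None
top mill_hub (array([ 0.4859, -0.313 ,  0.008 ]), array([20.6, 28.7]))
top open_disc (array([0.443 , 0.1032, 0.012 ]), array([22.9, 23.9]))
top wash_dish None
side collar (array([ 0.4765, -0.3401,  0.066 ]), array([19.3, 21.9]))
side spacer (array([ 0.4763, -0.3394,  0.048 ]), array([25.2, 26.4]))
side mill_hub (array([ 0.4787, -0.338 ,  0.008 ]), array([45.3, 52.3]))
side open_disc (array([0.4399, 0.0961, 0.012 ]), array([20.8, 26.4]))
side wash_dish (array([ 0.5846, -0.0175,  0.007 ]), array([43.3, 61. ]))
```

The wrist views agree to within 1 mm, putting the hub axis at (0.4817, -0.3328). Next I'll lift off the collar.

```bash
cat >> h.py <<'E'
O=[180,0,-90]; HUB=np.array([.4817,-.3328]); OPEN=np.array([.4426,.1038]); DISH=np.array([.5927,-.0080]); TC=np.array([.484,.353]); TS=np.array([.484,.268])
ZS=.19; OFF=.0025
def st(tag):
    s=env.read_state(); print(tag,round(s["clock"],1),"pos",np.round(s["position"],4),"open",round(s["opening"]*87,1),"mm F",np.round(s["force"],1),"ff",round(s["finger_force"],1),flush=True); return s
def pick(xy,zb,width,force=25,off=OFF,o=O):
    env.goto([*xy,ZS],o); env.gripper_to(min(1,(width+22)/87))
    hit=env.move_straight([*xy,zb+off+.02],rate=.15,force_limit=15) or env.move_straight([*xy,zb+off],rate=.04,force_limit=6)
    s=st(f"down hit={hit}"); env.gripper_to(0,force); env.dwell(.2); st("grip")
    env.move_straight([*xy,ZS],rate=.12); st("lifted")
    return s["position"][2]-zb
def place(xy,zb,width,off,o=O,fl=8,extra=.0):
    env.goto([*xy,ZS],o)
    hit=env.move_straight([*xy,zb+off+.02],rate=.15,force_limit=15)
    if not hit: hit=env.move_straight([*xy,zb+off-extra],rate=.03,force_limit=fl)
    st(f"set hit={hit}"); env.gripper_to(min(1,(width+14)/87)); env.dwell(.1)
    env.move_straight([*xy,ZS],rate=.15); st("away")
E
python3 - <<'E'
from h import *
off=pick(HUB,.048,36)
p=env.grab_frame("wrist"); cv2.imwrite("pics/c1.png",p["image"]); print(off)
E
```

```text
down hit=False 15.4 pos [ 0.4817 -0.3329  0.0504] open 57.9 mm F [-0.1 -1.   0.4] ff 0.0
grip 16.1 pos [ 0.4818 -0.3328  0.0506] open 34.2 mm F [-0.7  0.4  1.6] ff 25.0
lifted 17.4 pos [ 0.4812 -0.3325  0.189 ] open 34.7 mm F [-0.1 -0.3 -0.6] ff 25.0
0.0023641444844127724
```

View pics/c1.png

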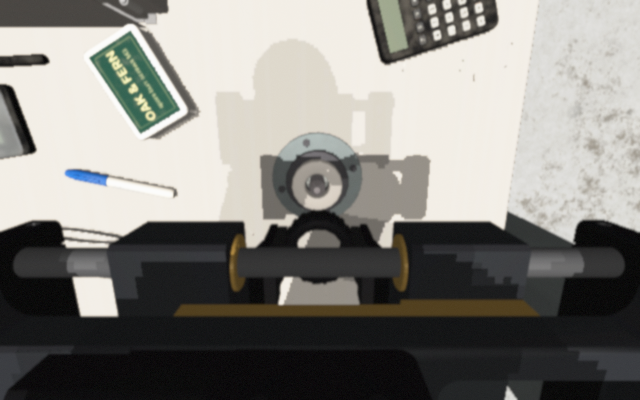

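The collar is held level at (317,240), and the spacer and disc are still on the hub at (317,182). I'll set the collar in the tray, move the spacer there too, and then grip the solid disc.

```bash
python3 - <<'E'
from h import *
place(TC,.004,36,.0025,extra=.001)
o=pick(HUB,.030,50)
place(TS,.004,50,o,extra=.001)
p=env.grab_frame("wrist"); im=[p["image"]]
for t in("collar","spacer","parts_tray"):
    z={"collar":.022,"spacer":.022,"parts_tray":.007}[t]; r=find(p,t,z); print(t,r and np.round(r[0],4))
o=pick(HUB,.018,66,30,off=.0015); print(o)
p=env.grab_frame("wrist"); im.append(p["image"]); cv2.imwrite("pics/c2.png",cv2.resize(np.hstack(im),(800,250)))
E
```

```text
set hit=True 21.8 pos [0.4837 0.3527 0.0066] open 34.1 mm F [ 0.3 -0.3  3.6] ff 25.0
away 23.9 pos [0.4835 0.3526 0.1889] open 50.3 mm F [-0.1  0.4 -0.9] ff 0.0
down hit=False 28.8 pos [ 0.4817 -0.3328  0.0324] open 71.9 mm F [-0.2 -0.5 -0.6] ff 0.0
grip 29.5 pos [ 0.4819 -0.3329  0.0327] open 49.0 mm F [ 0.1 -0.3  1.6] ff 25.0
lifted 31.0 pos [ 0.4812 -0.3326  0.189 ] open 48.9 mm F [ 0.5 -0.  -0.3] ff 25.0
set hit=True 35.0 pos [0.4837 0.2677 0.0066] open 49.1 mm F [-0.6 -0.3  4.5] ff 25.0
away 37.1 pos [0.4835 0.2676 0.189 ] open 64.0 mm F [ 0.8  0.1 -0.6] ff 0.0
collar [0.483  0.3409 0.022 ]
spacer [0.4829 0.267  0.022 ]
parts_tray [0.4858 0.2813 0.007 ]
down hit=False 42.0 pos [ 0.4817 -0.3328  0.0194] open 86.7 mm F [ 0.6 -0.2 -0. ] ff 0.0
grip 42.7 pos [ 0.482  -0.3329  0.0197] open 64.8 mm F [0.4 0.2 0.8] ff 30.0
lifted 44.3 pos [ 0.4812 -0.3326  0.1891] open 64.8 mm F [ 0.2 -0.  -1.6] ff 30.0
0.0013518955421937436
```

View pics/c2.png

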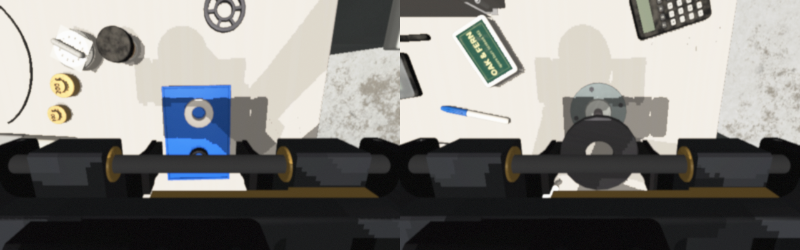

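The spacer is at (198,113) and the collar at (198,153), both inside the tray. The solid disc is held level and the hub is bare at (599,100). Next I'll put it in the dish and pick up the spoked disc.

```bash
python3 - <<'E'
from h import *
place(DISH,.003,66,.00135,extra=.0008)
p=env.grab_frame("wrist"); im=[p["image"]]
for t,z in(("solid_disc",.015),("wash_dish",.007)): r=find(p,t,z); print(t,r and np.round(r[0],4))
o=pick(OPEN,0,66,30,off=.0020); print(o)
p=env.grab_frame("wrist"); im.append(p["image"]); cv2.imwrite("pics/c3.png",cv2.resize(np.hstack(im),(800,250)))
E
```

```text
set hit=True 47.5 pos [ 0.5923 -0.0081  0.0047] open 65.0 mm F [-1.3 -0.6  4.5] ff 30.0
away 49.6 pos [ 0.5921 -0.0081  0.1889] open 80.1 mm F [ 0.1  0.3 -0.3] ff 0.0
solid_disc [ 0.5917 -0.0089  0.015 ]
wash_dish [ 0.5897 -0.0117  0.007 ]
down hit=False 52.9 pos [0.4426 0.1038 0.0018] open 87.1 mm F [0.3 0.6 1. ] ff 0.0
grip 53.6 pos [0.4427 0.1039 0.0022] open 65.5 mm F [ 0.3 -0.1  2.2] ff 30.0
lifted 55.3 pos [0.4422 0.1036 0.1893] open 65.6 mm F [-0.3  0.5 -1.5] ff 30.0
0.0018336658195251439
```

View pics/c3.png

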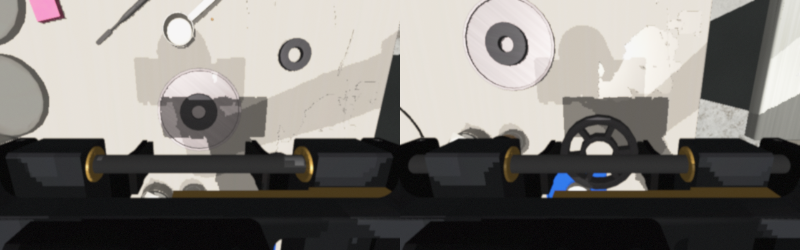

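The solid disc lies in the dish at (198,111), and the spoked disc is held level at (598,152), the same spot in the grip the solid disc had. Now I'll fit it, followed by the spacer and then the collar, stopping if a part doesn't reach its height.

```bash
python3 - <<'E'
from h import *
place(HUB,.018,66,.0018,extra=.0015)
p=env.grab_frame("wrist"); im=[p["image"]]
r=find(p,"open_disc",.030); print("open_disc",r and (np.round(r[0],4),np.round(r[1],1)))
o=pick(TS,.004,50)
place(HUB,.030,50,o,extra=.0015)
p=env.grab_frame("wrist"); im.append(p["image"]); cv2.imwrite("pics/c4.png",cv2.resize(np.hstack(im),(800,250)))
r=find(p,"spacer",.048); print("spacer",r and (np.round(r[0],4),np.round(r[1],1)))
E
```

```text
set hit=True 58.8 pos [ 0.4814 -0.3327  0.0202] open 65.6 mm F [-1.  -0.5  4.5] ff 30.0
away 60.8 pos [ 0.4811 -0.3325  0.1889] open 80.1 mm F [0.9 0.1 0. ] ff 0.0
open_disc (array([ 0.4803, -0.3337,  0.03  ]), array([62. , 62.2]))
down hit=False 65.4 pos [0.484  0.268  0.0063] open 72.2 mm F [-1.1 -0.  -0.6] ff 0.0
grip 66.1 pos [0.484  0.2681 0.0067] open 49.0 mm F [-0.6 -0.1  2.3] ff 25.0
lifted 67.8 pos [0.4836 0.2677 0.1892] open 49.1 mm F [ 0.8 -0.  -0.4] ff 25.0
set hit=True 71.7 pos [ 0.4814 -0.3327  0.0326] open 49.2 mm F [0.1 0.9 3.9] ff 25.0
away 73.6 pos [ 0.4811 -0.3325  0.1889] open 63.9 mm F [-0.1 -0.  -0.6] ff 0.0
spacer None
```

View pics/c4.png

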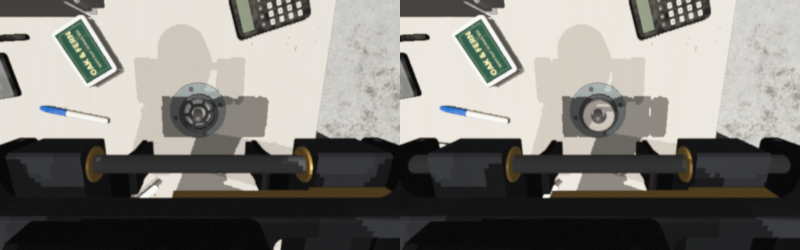

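The spoked disc seated at (198,114) and the spacer sits on top of it at (599,115). Both stopped at the expected heights, so the collar goes on next.

```bash
python3 - <<'E'
from h import *
o=pick(TC,.004,36)
place(HUB,.048,36,o,extra=.0015)
env.goto([.43,-.20,.26],O); env.dwell(.3)
p=env.grab_frame("wrist"); s=env.grab_frame("side")
u,v=map(int,proj(s,[.48,-.33,.04])); c=cv2.resize(s["image"][v-50:v+50,u-80:u+80],(640,400),interpolation=2)
cv2.imwrite("pics/c5.png",cv2.resize(np.hstack([p["image"],c]),(800,250)))
cv2.imwrite("pics/c6.png",s["image"])
st("end")
E
```

```text
down hit=False 78.5 pos [0.484  0.353  0.0063] open 58.2 mm F [ 1.3  1.4 -0.1] ff 0.0
grip 79.2 pos [0.484  0.3531 0.0067] open 34.6 mm F [-0.3 -0.5  1.7] ff 25.0
lifted 80.9 pos [0.4837 0.3527 0.1891] open 34.1 mm F [ 0.3 -1.1 -0.7] ff 25.0
set hit=True 84.9 pos [ 0.4814 -0.3328  0.0506] open 34.3 mm F [-1.1  0.7  4.7] ff 25.0
away 86.7 pos [ 0.481  -0.3325  0.1889] open 50.0 mm F [ 0.2 -0.2 -0.2] ff 0.0
end 87.8 pos [ 0.4301 -0.2005  0.2594] open 50.1 mm F [-0.7  0.3  0. ] ff 0.0
```

View pics/c5.png

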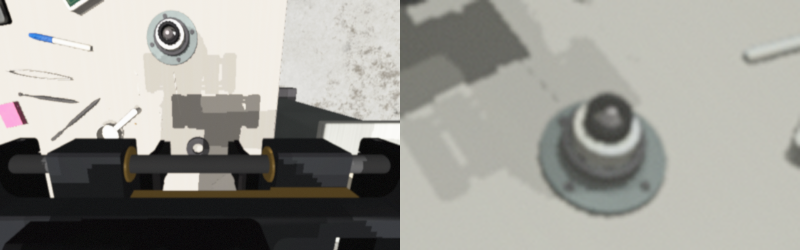

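View pics/c6.png

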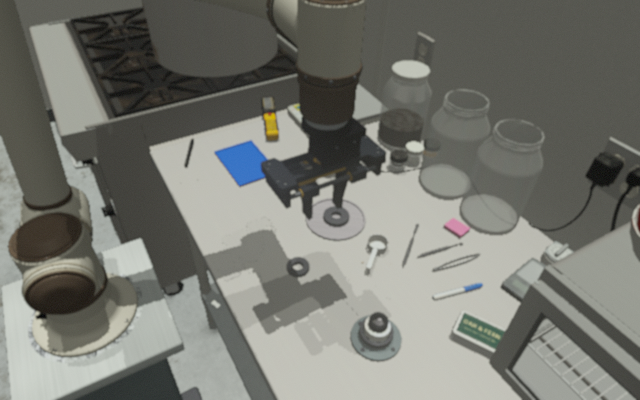

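The stack on the hub is straight and complete at (377,332). The solid disc is in the dish at (336,216), and the small disc hasn't moved from (298,267).

```bash
python3 -c "
from workcell import env
print(env.close_job())"
```

```text
the job is handed in; nothing more can be done
None
```

The changeover is done and handed in at about 88 s: the spoked disc is fully home on the hub with the spacer and collar back on top, the solid disc lies in the wash dish, and I moved nothing else.

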